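# Pack the demonstration magnets away and leave the keeper clamped in the generator

### The arm

A 7-joint arm with a two-finger parallel gripper is mounted at the origin on the work surface. World frame = base frame: x ahead of the robot, y to its left, z up, the work surface at z = 0. Lengths are in m, angles in rad, forces in N, time in s.
With the tool pointing down it reaches from about 0.4 to 0.75 m from the base axis. Payload 19.5 kg.
Tool frame: the origin (TCP) lies at the very end of the fingers, on their centre line; the grasp point (between the pads) lies 19 mm behind it; z points along the fingers, y is the line along which they close (so a half turn about z gives the same grasp; the last joint's range is limited). The gripper opens to 85 mm and grips with 20 to 120 N. Pads are 22 mm wide; open, the fingers measure 114 mm over their backs; the gripper's body (76 mm by 85 mm) begins 54 mm behind the grasp point. The pads swing forward as they close: fully open they stand 13 mm farther back than shut.
Start: joints at [-1.366, 0.707, -0.028, 1.485, 0.022, 0.951, -0.075], TCP at [0.14, 0.558, 0.231] pointing down, gripper open.
Joint ranges: [-2.71, 2.71], [-0.32, 2.16], [-1.57, 1.52], [0, 2.45], [-1.46, 4.6], [0, 2.02], [-2.83, 2.83]. Speed limits (rad/s): [1.89, 1.89, 2.57, 2.57, 3.01, 3.01, 3.01].

### API

Orientations are given as a unit quaternion [x, y, z, w].
In Python, from plant import arm gives the robot as it stands.
- The arm moves only by the shell command python3 -m inch 'ROWS' [FORCE]. ROWS is text: rows parted by semicolons, each of 5 numbers parted by spaces: the shift along the tool's x, y, z in mm, then the turn about the tool's z in rad, then the closure, from 0 (fully open) to 1 (shut). A call has 1 to 12 rows; each row is the pose to reach, as a shift and turn from the pose commanded when the call began, along the tool's axes at that moment; what a row does not reach only later rows make up. A row lasts 1/12 s, in which the tool goes at most 41.7 mm and 7.16 degrees, less where a joint would pass 70% of its speed; a pose out of reach is approached as far as the arm can. A call with a gripper value outside its range is refused whole. The fingers move at their own pace and stop on an object; FORCE is the grip in N (left out, the last holds). Time passes only in rows, so rows that repeat a pose let the fingers close. It gives the time, the measured TCP pose, the force, the opening and the grip force at its end, in the units of the state.
- arm.read_state(): the state, without advancing time (a new reading comes with each control period).
- arm.read_camera(name): name is "scene" or "top" or "wrist"; returns (picture, depth): 480x640x3 uint8, red, green, blue; 480x640 float32, m along the optical axis (not along the pixel's ray), 0 where there is no reading.
- arm.camera_params(name): a dict with "fx", "fy", "cx", "cy" (pixels), "rvec" (rotation vector, rad) and "tvec" (3), from world to camera coordinates, as OpenCV has them; the wrist camera has in their place "mount" (4x4, takes a point from camera to tool coordinates, whose origin is the TCP and whose axes are the flange's). Camera axes: x right, y down, z forward; pixel columns grow to the right and rows downward; lengths in m; the calibration is good to about 2 mm. A picture is of the moment at which its call begins: read the wrist's pose just before it. camera_params takes no time and is no camera call.
- arm.close_job(): hands the job in; it is judged then, once.
Trained networks look in the newest picture that a camera, given by its name, has taken for a name from the list of things; names that differ only in an ending like _2 or _b are one class to them, and where a whole thing is asked for, a point or a joint stands for the part that bears it (a point fixed in the world has none). Each returns a list of dicts, best first, with "score" (0 to 1); they miss things now and then, are a little off and sometimes report something else, mostly with a low value. They report only what shows in the picture. A call takes as long as a camera call.
- arm.cut_out(query, camera): "pixels" (480x640 bool, what is visible of it) and "extent" ([left, top, right, bottom] in pixels, round what is visible of it).
- arm.place_of(query, camera): "point" ([column, row] in pixels: a listed point, or the origin of a listed thing).
The state is a dict: "time": time; "joint_positions": joint angles; "qvel": joint speeds; "effort": joint torques, N m; "ee_pos": TCP position; "tcp_rot": TCP orientation; "force": force on the tool from outside, world axes, zero at the start; "torque": the same for the moment, N m; "opening": finger opening in m; "finger_force": force on a finger pad.
Only numpy, scipy, OpenCV 4.12 (cv2) and the standard library are available. Lean on these libraries where they do the work, as an engineer would, in place of code of your own. Each camera call takes 0.05 s, during which the arm holds its last target. There are 200 camera calls.

### The job

Put the magnets away: press the catch of the plywood case and steady the sprung lid with the hand as it opens so that it never flies open against its stop, put the horseshoe magnet from the generator's toggle clamp and every bar magnet on the bench into the case, then shut the lid until it latches. In the horseshoe magnet's place clamp the steel keeper block square on the generator's seat, with the toggle clamp pushed fully over, and leave the other things on the bench where they are.

Things in the scene. Friction and masses are not known exactly. Their poses are not given: they have to be found in the camera images.
- case: Plywood case fixed to the bench, 140 (own x) x 240 (own y) x 50 mm high without lid, walls and floor 5 mm, open inside (130 x 230 mm, 45 mm deep, undivided). Origin: centre of its underside; z up. Its lid is hinged along the top of its +x side; a block 52 x 60 x 50 mm high with the push catch stands at the middle of its -x side.
- lid (a joint): Lid angle: 0 shut, 1.7 rad (stop, a little past upright) open. Plywood plate 140 x 240 x 8 mm, 0.12 kg. A spring drives it open (0.27 Nm at 0, fading to almost 0 at 1.7) and keeps it open; left alone it flies open at up to 10 rad/s; keep it below 4. A brass nose hooks 4 mm over the middle of its front edge; pressed down near that edge with 10 to 20 N, the lid snaps under the nose again.
- lid_hinge (a point): Middle of the lid's hinge axis, 50 mm above the bench, at case x = +70 mm; the axis runs along the case's y. The shut lid fills 0 to 8 mm above it and reaches 140 mm towards the case's -x. This frame turns with the lid.
- lid_edge (a point): Middle of the lid's front edge, on its upper face (140 mm from the hinge axis, 58 mm above the bench when shut).
- catch_top (a point): Centre of the top of the brass push catch (26 mm along case x, 40 mm along case y), at case x = -105 mm, 72 mm above the bench when not pressed; moves down when pressed. The latch nose, up to 73 mm above the bench, lies between it and the lid, from case x = -66 to -86 mm.
- catch (a joint): Travel of the push catch, 0 up to 0.006 m fully down; the lid is freed from about 0.0035 m on; 1.7 N starts it, 5 N holds it fully down, and it springs back.
- generator: Hand-cranked generator with green drum and red crank, fixed to the bench. Origin: on the bench under the middle of the seat; x towards the drum, y towards the clamp, z up. The drum (125 mm high) begins 75 mm from the origin along x. The base plate is 12 mm thick, from -65 to +65 mm in y.
- seat (a point): Middle of the seat's floor, 12 mm above the bench. The seat is a flat 68 mm long along the generator's x, between a lip 6 mm high at -x and two pole pieces 30 mm high at +x (16 mm wide each, centred at y = +-17 mm); its sides are open.
- clamp (a joint): Toggle clamp, one steel lever of arm and handle: 0 shut on an 18 mm thick part (stop at -0.03 without one), 1.6 rad swung right back; it turns about the generator's x, the handle going to +y. A spring drives it to either end from a dead centre at 0.8 (up to 0.3 Nm). Shut, the arm lies along y over the seat, top 47 mm above the bench; back, it stands upright at y = 85 to 105 mm, up to 160 mm high.
- clamp_foot (a point): Middle of the underside of the clamp's rubber foot (16 mm along x, 34 mm along y), at the arm's end 100 mm from the axis; with the clamp shut it presses the part on the middle of the seat with about 3 N.
- clamp_pivot (a point): Axis of the clamp lever, at generator y = +100 mm, 42 mm above the bench; the axis runs along the generator's x.
- handle_grip (a point): Point on the handle's middle line, 78 mm from the axis. The handle has a rubber grip 16 mm thick from 50 to 98 mm from the axis; shut, it leans 0.4 rad from upright to the generator's -y, swung back 1.2 rad to +y. 40 mm free space to either side along x.
- horseshoe: Grey horseshoe magnet lying flat, 60 mm long (own x, poles to +x), 50 mm wide (y), 18 mm thick; legs 15 mm wide, 20 mm apart; 0.2 kg. Origin: centre of its underside. At the start it is clamped on the seat, poles to the drum.
- bar0: Steel-grey bar magnet, 60 (own x) x 14 x 14 mm, 90 g, lying on the bench. Origin: middle of its underside. Absent in some runs.
- bar1: As bar0.
- bar2: As bar0.
- keeper: Plain steel keeper block, 60 (own x) x 30 x 18 mm thick, 0.25 kg, lying flat on the bench. Origin: centre of its underside. It belongs on the seat with its 60 mm along the generator's x, either way round.
- spanner: Steel spanner 160 mm long lying on the bench: leave alone.
- terminal: Brass terminal post, 36 mm across, 44 mm high, standing on the bench: leave alone.
- bulb_holder: Bulb holder with frosted bulb, 60 mm across, 70 mm high: leave alone.
- compass: Flat round brass compass, 60 mm across, 12 mm high: leave alone.

How it is judged:
On the way, in this order (a step that is already met when the one before it is completed fails the run):
1. the lid stands open, steadied (value of joint lid above 1.5 rad and velocity of joint lid below 0.5 rad/s), for 0.3 s.
2. the horseshoe and every bar magnet are inside the open case (x of horseshoe in the frame of case between -0.066 and 0.066 m and y of horseshoe in the frame of case between -0.116 and 0.116 m and z of horseshoe in the frame of case between 0 and 0.04 m and x of bar0 in the frame of case between -0.066 and 0.066 m and y of bar0 in the frame of case between -0.116 and 0.116 m and z of bar0 in the frame of case between 0 and 0.04 m and x of bar1 in the frame of case between -0.066 and 0.066 m and y of bar1 in the frame of case between -0.116 and 0.116 m and z of bar1 in the frame of case between 0 and 0.04 m and x of bar2 in the frame of case between -0.066 and 0.066 m and y of bar2 in the frame of case between -0.116 and 0.116 m and z of bar2 in the frame of case between 0 and 0.04 m and value of joint lid above 1.2 rad), for 0.2 s.
3. the lid is shut and latched (value of joint lid below 0.04 rad), for 0.5 s.
At the end, for the whole second after the job is handed in: The horseshoe and every bar magnet present lie inside the case with the lid latched shut (below 0.04 rad); the keeper lies flat on the seat (origin within 12 mm of the seat's middle, 60 mm side within 0.2 rad of the generator's x), pressed by the clamp with the lever right over (below 0.06 rad) (x of horseshoe in the frame of case between -0.066 and 0.066 m and y of horseshoe in the frame of case between -0.116 and 0.116 m and z of horseshoe in the frame of case between 0 and 0.04 m and x of bar0 in the frame of case between -0.066 and 0.066 m and y of bar0 in the frame of case between -0.116 and 0.116 m and z of bar0 in the frame of case between 0 and 0.04 m and x of bar1 in the frame of case between -0.066 and 0.066 m and y of bar1 in the frame of case between -0.116 and 0.116 m and z of bar1 in the frame of case between 0 and 0.04 m and x of bar2 in the frame of case between -0.066 and 0.066 m and y of bar2 in the frame of case between -0.116 and 0.116 m and z of bar2 in the frame of case between 0 and 0.04 m and value of joint lid below 0.04 rad and horizontal distance between keeper and seat below 0.012 m and z of keeper in the frame of seat between -0.004 and 0.004 m and angle between the x axis of keeper and the x axis of generator, either way round below 0.2 rad and value of joint clamp below 0.06 rad and linear speed of keeper below 0.02 m/s); the robot touches nothing.
It fails at once if the lid flies open (faster than 4 rad/s beyond 0.9 rad) (value of joint lid above 0.9 rad and velocity of joint lid above 4 rad/s).
It fails at once if a bystander is moved by more than 40 mm (distance of any of spanner, terminal, bulb_holder, compass from where it was at the start of the episode above 0.04 m).
Of bar0, bar1, bar2 only 1 to 3 are there at a start; the rules pass over those that are not, and their reading is None.
At some moment in a run one of bar0, bar1, bar2 may be knocked a few centimetres aside while the robot is not near it.
Once in a run the grip may slacken for a moment while it holds something.
It also fails if it takes over 210 s, if anything falls off the work surface, if the arm or the gripper's body presses on something with over 40 N, if the wrist force passes 120 N, or if a joint passes its speed limit or range.

## Working session

There is one attempt and no reset: what is moved stays moved. The work goes in short steps, Python scripts to look and compute and a shell command to move; the robot and the scene stay as the last step left them, time stands still between calls to the robot, and variables do not carry over. Pictures are saved under pics/ and viewed, at most 14 in all, crops included, and the job is handed in when it is done.

```bash
ls; mkdir -p pics
cat > h.py <<'E'
import numpy as np, cv2
from scipy.spatial.transform import Rotation as R
from plant import arm
def campose(cam):
    p=arm.camera_params(cam); K=(p["fx"],p["fy"],p["cx"],p["cy"])
    if "mount" in p:
        s=arm.read_state(); T=np.eye(4); T[:3,:3]=R.from_quat(s["tcp_rot"]).as_matrix(); T[:3,3]=s["ee_pos"]
        return K,T@np.array(p["mount"])
    T=np.eye(4); Rm=R.from_rotvec(np.ravel(p["rvec"])).as_matrix(); T[:3,:3]=Rm.T; T[:3,3]=-Rm.T@np.ravel(p["tvec"]); return K,T
def shot(cam,name=None):
    P=campose(cam); im,d=arm.read_camera(cam)
    if name: cv2.imwrite(f"pics/{name}.png",im[:,:,::-1])
    return P,im,d
def cloud(P,d):
    K,T=P; v,u=np.mgrid[:480,:640]
    X=np.stack([(u-K[2])/K[0]*d,(v-K[3])/K[1]*d,d],-1)@T[:3,:3].T+T[:3,3]
    X[d<=0]=np.nan; return X
def ray(P,px,z):
    K,T=P; r=T[:3,:3]@np.array([(px[0]-K[2])/K[0],(px[1]-K[3])/K[1],1]); o=T[:3,3]
    return o+r*(z-o[2])/r[2]
def find(q,cam,P,X,z=None):
    out=[]
    for c in arm.cut_out(q,cam)[:4]:
        m=c["pixels"]; pts=X[m]; pts=pts[~np.isnan(pts[:,0])]
        if len(pts)<5: continue
        zt=np.percentile(pts[:,2],90); t=pts[pts[:,2]>zt-0.008]
        (cx,cy),(w,h),a=cv2.minAreaRect((t[:,:2]*1000).astype(np.float32))
        if w<h: a+=90; w,h=h,w
        out.append((round(c["score"],2),[round(cx),round(cy),round(zt*1000)],[round(w),round(h)],round(a),[round(float(x)) for x in c["extent"]]))
    return out
def tool(xyz):
    s=arm.read_state(); M=R.from_quat(s["tcp_rot"]).as_matrix()
    return (M.T@(np.array(xyz)-s["ee_pos"])*1000).round(1)
E
python3 - <<'E'
from h import *
s=arm.read_state(); print(s["time"],s["ee_pos"],R.from_quat(s["tcp_rot"]).as_matrix().round(3).tolist())
for cam in("top","scene"):
    P,im,d=shot(cam,cam+"0"); X=cloud(P,d)
    print(cam,P[1][:3,3])
    for q in ["case","generator","horseshoe","bar0","keeper","spanner","terminal","bulb_holder","compass"]+(["lid"] if cam=="top" else []): print(q,find(q,cam,P,X))
    if cam=="top":
        for q,z in [("lid_hinge",.05),("lid_edge",.058),("catch_top",.072),("case",0),("seat",.012),("clamp_pivot",.042),("handle_grip",.11),("generator",0)]:
            r=arm.place_of(q,cam); print(q,[(round(c["score"],2),np.round(c["point"]).tolist(),ray(P,c["point"],z).round(3).tolist()) for c in r[:2]])
E
```

```text
pics
0.0 [0.14039431 0.55730823 0.23082897] [[-0.97, 0.244, -0.0], [0.244, 0.97, -0.001], [-0.0, -0.001, -1.0]]
top [0.45632064 0.0118578  1.08365257]
case [(0.81, [499, -265, 61], [240, 196], 173, [397, 223, 507, 351])]
generator [(0.66, [498, -49, 15], [60, 14], 172, [335, 272, 343, 302]), (0.58, [724, 154, 120], [281, 116], 142, [177, 112, 302, 264])]
horseshoe [(0.98, [603, 128, 32], [60, 50], 11, [233, 220, 267, 251])]
bar0 [(0.81, [448, 219, 16], [60, 14], 101, [192, 310, 222, 320]), (0.72, [498, -49, 15], [59, 14], 173, [335, 269, 342, 300]), (0.7, [607, -50, 15], [60, 15], 35, [328, 222, 349, 248]), (0.5, [589, 194, 124], [18, 12], 120, [190, 228, 259, 248])]
keeper [(0.6, [447, 105, 20], [59, 29], 110, [248, 303, 282, 323])]
spanner [(0.75, [785, -64, 9], [157, 38], 154, [322, 118, 366, 187]), (0.68, [724, 154, 120], [281, 115], 142, [180, 114, 300, 267])]
terminal [(0.77, [691, -33, 43], [20, 19], 85, [322, 186, 339, 202])]
bulb_holder [(0.57, [385, 340, 68], [35, 33], 21, [124, 335, 160, 364])]
compass [(0.76, [427, -128, 15], [58, 55], 89, [364, 310, 396, 338])]
lid [(0.7
[... 768 characters left out ...]
2, [320, 169, 430, 260])]
horseshoe [(0.82, [606, 128, 31], [64, 57], 13, [333, 214, 365, 236])]
bar0 [(0.75, [500, -50, 16], [62, 19], 174, [266, 248, 286, 264]), (0.67, [608, -51, 16], [58, 20], 39, [300, 265, 326, 277]), (0.43, [451, 217, 16], [63, 14], 100, [303, 184, 314, 199])]
keeper [(0.72, [451, 104, 20], [61, 28], 111, [278, 204, 296, 223])]
spanner [(0.93, [788, -68, 10], [158, 37], 152, [354, 282, 409, 335])]
terminal [(0.82, [693, -34, 43], [20, 20], 145, [345, 269, 358, 289])]
bulb_holder [(0.98, [390, 335, 64], [35, 31], 88, [301, 140, 324, 171]), (0.67, [512, -184, 74], [42, 29], 173, [232, 268, 254, 287])]
compass [(0.94, [429, -128, 15], [60, 56], 86, [220, 258, 243, 279])]
```

View pics/top0.png

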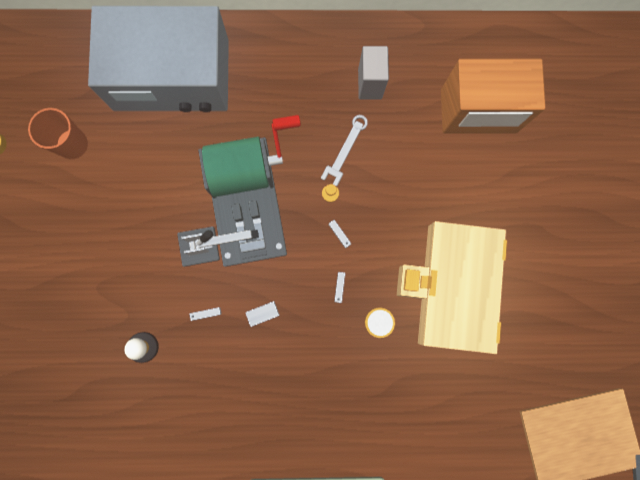

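View pics/scene0.png

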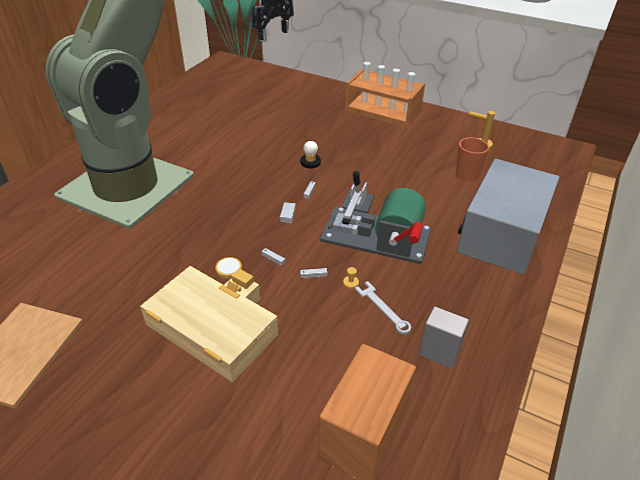

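```bash
cat >> h.py <<'E'
def go(x,y,z,yaw=None):
    """world target (mm) and world heading (deg) of the tool's y axis -> shift in mm, turn in rad (mod pi)"""
    s=arm.read_state(); M=R.from_quat(s["tcp_rot"]).as_matrix()
    t=0
    if yaw is not None:
        t=-(np.radians(yaw)-np.arctan2(M[1,1],M[0,1])); t=(t+np.pi/2)%np.pi-np.pi/2
    print("shift",(M.T@(np.array([x,y,z])-1000*np.array(s["ee_pos"]))).round(1),"turn",round(float(t),3),"j7",round(s["joint_positions"][6],2))
def st():
    s=arm.read_state(); M=R.from_quat(s["tcp_rot"]).as_matrix()
    print("t",round(s["time"],2),"tcp",(np.array(s["ee_pos"])*1000).round(1),"yaw_y",round(float(np.degrees(np.arctan2(M[1,1],M[0,1]))),1),"F",np.round(s["force"],1),"op",round(s["opening"],4),"ff",s["finger_force"])
def C(x,y,o=(495,-289),a=-97):
    """case frame mm -> world mm"""
    c,s=np.cos(np.radians(a)),np.sin(np.radians(a)); return (o[0]+c*x-s*y,o[1]+s*x+c*y)
E
python3 -c "
from h import *
print(arm.camera_params('wrist')['mount'])"
python3 -m inch '-412 -368 0 -0.124 0;-412 -368 0 -0.124 0;-412 -368 0 -0.124 0;-412 -368 0 -0.124 0;-412 -368 0 -0.124 0;-412 -368 0 -0.124 0;-412 -368 0 -0.124 0;-412 -368 0 -0.124 0;-412 -368 0 -0.124 0;-412 -368 0 -0.124 0;-412 -368 0 -0.124 0;-412 -368 0 -0.124 0'
python3 -c "
from h import *
st(); go(*C(-57,0),200,83)"
```

```text
[[ 1.14515579e-04 -9.61200600e-01 -2.75850309e-01  7.03804470e-02]
 [ 9.99999947e-01  1.94148402e-04 -2.61373598e-04 -3.62101652e-04]
 [ 3.04788356e-04 -2.75850264e-01  9.61200572e-01 -1.43816019e-01]
 [ 0.00000000e+00  0.00000000e+00  0.00000000e+00  1.00000000e+00]]
time: 2.45
ee_pos: [0.4215, 0.1415, 0.2315]
tcp_rot: [0.061, 0.998, 0.0, 0.0]
force: [-0.1, 0.4, -0.5]
opening: 0.0854
finger_force: 0.0
t 2.45 tcp [421.5 141.5 231.5] yaw_y 83.0 F [-0.1  0.4 -0.5] op 0.0854 ff 0.0
shift [-125.6 -361.3   31.5] turn -0.001 j7 0.92
```

```bash
python3 -m inch '-126 -361 31 0 0;-126 -361 31 0 0;-126 -361 31 0 0;-126 -361 31 0 0;-126 -361 31 0 0;-126 -361 31 0 0;-126 -361 31 0 0;-126 -361 31 0 0;-126 -361 31 0 0;-126 -361 31 0 0;-126 -361 31 0 0;-126 -361 31 0 0'
python3 - <<'E'
from h import *
st()
P,im,d=shot("wrist","w1"); X=cloud(P,d)
for q in ("lid","catch"): print(q,find(q,"wrist",P,X))
for q,z in [("lid_edge",.058),("catch_top",.072),("lid_hinge",.05)]:
    print(q,[(round(c["score"],2),np.round(c["point"]).tolist(),ray(P,c["point"],z).round(3).tolist()) for c in arm.place_of(q,"wrist")[:2]])
E
```

```text
time: 3.45
ee_pos: [0.5013, -0.2304, 0.2001]
tcp_rot: [0.062, 0.998, 0.0, -0.0]
force: [0.3, 0.8, 0.4]
opening: 0.0854
finger_force: 0.0
t 3.45 tcp [ 501.3 -230.4  200.1] yaw_y 82.9 F [0.3 0.8 0.4] op 0.0854 ff 0.0
lid [(0.9, [496, -292, 61], [240, 144], 173, [135, 52, 333, 362])]
catch [(0.91, [509, -185, 74], [40, 26], 173, [361, 197, 398, 254])]
lid_edge []
catch_top [(0.9, [384.0, 229.0], [0.51, -0.182, 0.072])]
lid_hinge [(0.74, [156.0, 221.0], [0.487, -0.359, 0.05]), (0.25, [257.0, 205.0], [0.485, -0.277, 0.05])]
```

View pics/w1.png

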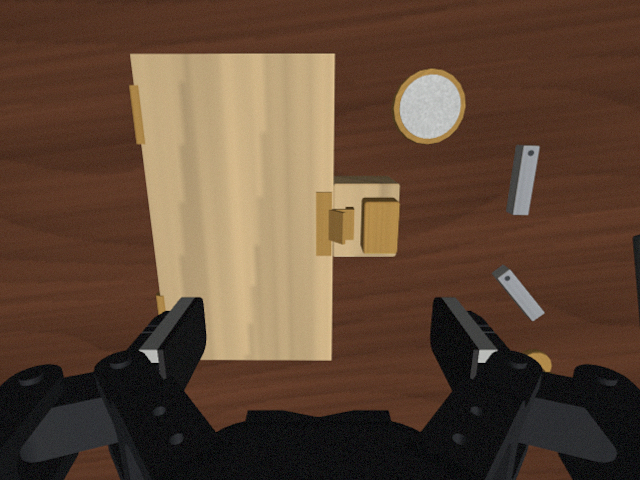

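```bash
python3 -c "
from h import *
go(*C(-57,0,(496,-290)),66,83)"
python3 -m inch '-1 -3 100 0 0;-1 -3 134 0 0;-1 -3 134 0 0;-1 -3 134 0 0;-1 -3 134 0 0;-1 -3 134 0 0;-1 -3 134 0 0'
python3 -m inch '0 0 3 0 0;0 0 3 0 0;0 0 3 0 0' | grep -E "pos|force:"
python3 -m inch '0 0 3 0 0;0 0 3 0 0;0 0 3 0 0' | grep -E "pos|force:"
python3 -m inch '0 0 2 0 0;0 0 2 0 0;0 0 2 0 0' | grep -E "pos|force:"
python3 -m inch '0 0 2 0 0;0 0 2 0 0;0 0 2 0 0' | grep -E "pos|force:"
```

```text
shift [ -1.7  -3.6 134.6] turn 0.001 j7 1.64
time: 4.33
ee_pos: [0.5032, -0.2336, 0.0687]
tcp_rot: [0.061, 0.998, -0.001, 0.001]
force: [1.0, -0.2, -0.7]
opening: 0.0851
finger_force: 0.0
ee_pos: [0.5024, -0.2335, 0.0641]
force: [-0.2, 0.4, 0.1]
finger_force: 0.0
ee_pos: [0.5021, -0.2334, 0.0603]
force: [-0.0, 0.1, 0.2]
finger_force: 0.0
ee_pos: [0.5022, -0.2334, 0.0583]
force: [-0.2, 0.3, 0.5]
finger_force: 0.4
ee_pos: [0.5022, -0.2334, 0.0563]
force: [-0.3, -0.1, 1.8]
finger_force: 0.9
```

```bash
python3 -m inch '0 0 2 0 0;0 0 2 0 0;0 0 2 0 0' | grep -E "pos|force:"
python3 -m inch '0 0 1 0 0;0 0 1.5 0 0;0 0 1.5 0 0;0 0 1.5 0 0' | grep -E "pos|force:"
python3 - <<'E'
from h import *
P,im,d=shot("wrist","w2"); X=cloud(P,d)
m=arm.cut_out("lid","wrist")[0]["pixels"]; p=X[m]; p=p[~np.isnan(p[:,0])]
A=np.c_[p[:,:2],np.ones(len(p))]; c=np.linalg.lstsq(A,p[:,2],rcond=None)[0]; print("slope",c)
E
```

```text
ee_pos: [0.5022, -0.2334, 0.0543]
force: [-0.7, -0.7, 5.9]
finger_force: 3.0
ee_pos: [0.5022, -0.2334, 0.0529]
force: [-0.4, -0.2, 7.4]
finger_force: 3.5
slope [0.01415928 0.09870607 0.08781241]
```

View pics/w2.png

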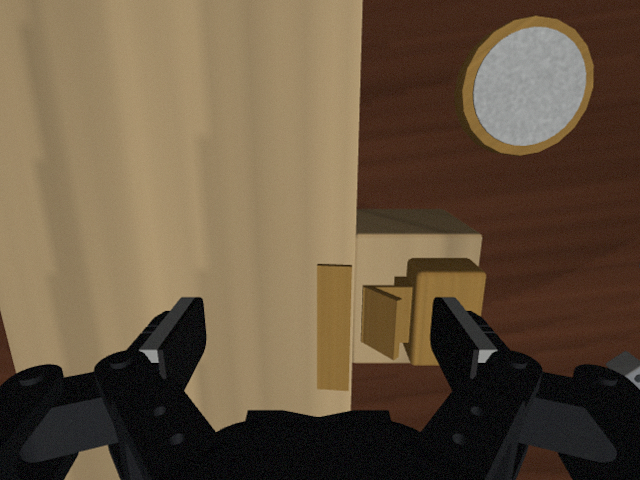

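```bash
python3 -m inch '0 -1 -6.5 0 0;0 -2 -13 0 0;0 -3.5 -19 0 0;0 -5 -25 0 0;0 -9 -33.5 0 0;0 -13 -41 0 0;0 -18.5 -48.5 0 0;0 -24.5 -55.5 0 0;0 -31.5 -61.5 0 0;0 -39 -67 0 0;0 -47.5 -71.5 0 0;0 -56 -75 0 0'
python3 - <<'E'
from h import *
P,im,d=shot("scene","s2"); X=cloud(P,d)
cv2.imwrite("pics/s2c.png",cv2.resize(im[200:420,100:340,::-1],None,fx=2.2,fy=2.2))
E
```

```text
time: 7.02
ee_pos: [0.4951, -0.2899, 0.1283]
tcp_rot: [0.061, 0.998, -0.0, 0.0]
force: [0.5, -0.4, 0.4]
opening: 0.0858
finger_force: 0.2
```

View pics/s2c.png

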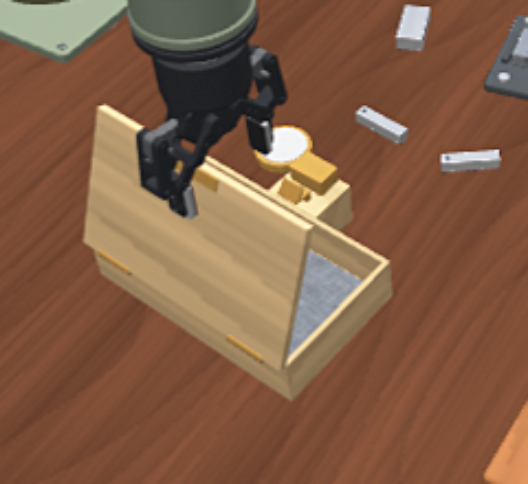

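```bash
python3 -m inch '0 -9 -2 0 0;0 -18 -3.5 0 0;0 -26 -3.7 0 0;0 -33 -3.5 0 0;0 -38 -3 0 0;0 -43 -3 0 0;0 -47 -3 0 0;0 -50 -3 0 0;0 -52 -3 0 0;0 -52 -3 0 0;0 -52 -3 0 0;0 -52 -3 0 0'
python3 -m inch '0 5 -5 0 0;0 8 -20 0 0;0 8 -40 0 0;0 8 -60 0 0;0 8 -80 0 0;0 8 -100 0 0;0 8 -120 0 0;0 8 -120 0 0'
python3 - <<'E'
from h import *
P,im,d=shot("scene","s3"); X=cloud(P,d)
cv2.imwrite("pics/s3c.png",cv2.resize(im[150:400,100:440,::-1],None,fx=2,fy=2))
st()
P,im,d=shot("top"); X=cloud(P,d)
for q in ("bar0","horseshoe"): print(q,find(q,"top",P,X))
E
```

```text
time: 8.07
ee_pos: [0.489, -0.3403, 0.1309]
tcp_rot: [0.061, 0.998, -0.0, 0.0]
force: [-0.5, 0.6, 0.1]
opening: 0.0853
finger_force: 0.0
time: 8.73
ee_pos: [0.491, -0.3324, 0.2547]
tcp_rot: [0.061, 0.998, -0.001, 0.002]
force: [0.4, 0.4, 0.5]
opening: 0.0853
finger_force: 0.0
t 8.78 tcp [ 490.6 -332.3  252.7] yaw_y 83.0 F [ 0.3  0.6 -1.3] op 0.0855 ff 0.0
bar0 [(0.68, [449, 217, 15], [58, 14], 101, [190, 310, 222, 318]), (0.57, [498, -49, 16], [59, 14], 172, [338, 273, 343, 301]), (0.5, [589, 196, 114], [23, 14], 113, [189, 231, 261, 250]), (0.46, [607, -50, 16], [57, 14], 35, [328, 219, 348, 249])]
horseshoe [(0.77, [602, 128, 32], [60, 50], 10, [235, 222, 268, 252])]
```

View pics/s3c.png

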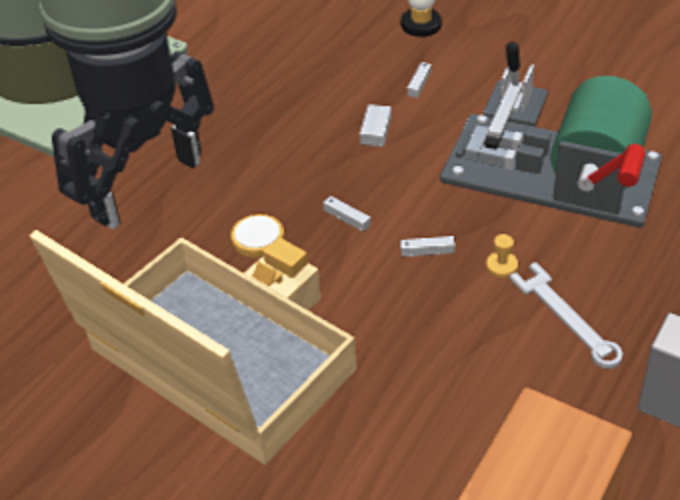

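```bash
python3 -c "
from h import *
go(498,-49,80,82)"
python3 -m inch '-42 280 60 0.015 0;-42 280 120 0.015 0;-42 280 172 0.015 0;-42 280 172 0.015 0;-42 280 172 0.015 0;-42 280 172 0.015 0;-42 280 172 0.015 0;-42 280 172 0.015 0;-42 280 172 0.015 0;-42 280 172 0.015 0'
python3 - <<'E'
from h import *
st()
P,im,d=shot("wrist","w3"); X=cloud(P,d)
print(find("bar0","wrist",P,X)); go(498,-49,4,82)
E
```

```text
shift [ 26.2 282.  170.4] turn 0.017 j7 1.82
time: 9.77
ee_pos: [0.5651, -0.0576, 0.077]
tcp_rot: [0.067, 0.998, 0.0, -0.002]
force: [-0.4, -0.6, 0.1]
opening: 0.0853
finger_force: 0.0
t 9.77 tcp [565.1 -57.6  77. ] yaw_y 82.3 F [-0.4 -0.6  0.1] op 0.0853 ff 0.0
[(0.69, [499, -50, 16], [59, 14], 172, [303, 74, 329, 193]), (0.59, [607, -51, 16], [61, 14], 34, [296, 272, 377, 357])]
shift [68.5  2.3 74.8] turn 0.001 j7 1.29
```

```bash
python3 -m inch '40 2 0 0 0;67.5 2 20 0 0;67.5 2 50 0 0;67.5 2 74 0 0;67.5 2 74 0 0;67.5 2 74 0 0;67.5 2 74 0 0.7;67.5 2 74 0 1;67.5 2 74 0 1;67.5 2 74 0 1;67.5 2 74 0 1;67.5 2 74 0 1' 40
python3 -m inch '0 0 -40 0 1;0 0 -80 0 1;0 0 -110 0 1;0 0 -110 0 1;0 0 -110 0 1'
python3 -c "
from h import *
st(); go(*C(-25,-75,(496,-290)),110,83)"
```

```text
time: 10.87
ee_pos: [0.4995, -0.0487, 0.0052]
tcp_rot: [0.069, 0.998, -0.0, 0.0]
force: [-2.4, 2.5, 34.0]
opening: 0.013
finger_force: 41.5
time: 11.28
ee_pos: [0.4999, -0.0488, 0.1161]
tcp_rot: [0.069, 0.998, -0.0, 0.001]
force: [-1.1, -0.1, -1.9]
opening: 0.0125
finger_force: 39.9
t 11.28 tcp [499.9 -48.8 116.1] yaw_y 82.1 F [-1.1 -0.1 -1.9] op 0.0125 ff 39.895920753479004
shift [  46.  -215.7    5.9] turn -0.016 j7 1.25
```

```bash
python3 -m inch '46 -216 0 -0.016 1;46 -216 0 -0.016 1;46 -216 0 -0.016 1;46 -216 0 -0.016 1;46 -216 0 -0.016 1;46 -216 0 -0.016 1;46 -216 40 -0.016 1;46 -216 80 -0.016 1;46 -216 101 -0.016 1;46 -216 101 -0.016 1;46 -216 101 -0.016 1;46 -216 101 -0.016 1'
python3 -c "
from h import *
st()"
python3 -m inch '0 0 0 0 0.7;0 0 0 0 0.6;0 0 0 0 0.6;0 0 -30 0 0.6;0 0 -70 0 0.6;0 0 -100 0 0.6;0 0 -120 0 0;0 0 -120 0 0'
python3 - <<'E'
from h import *
st()
go(607,-50,125,35-90); go(607,-50,9,35-90)
E
```

```text
time: 12.28
ee_pos: [0.4237, -0.2559, 0.0132]
tcp_rot: [0.061, 0.998, 0.0, -0.001]
force: [-0.2, -0.4, -1.0]
opening: 0.0132
finger_force: 21.5
t 12.28 tcp [ 423.7 -255.9   13.2] yaw_y 83.0 F [-0.2 -0.4 -1. ] op 0.0132 ff 21.524428725242615
time: 12.95
ee_pos: [0.4252, -0.257, 0.1377]
tcp_rot: [0.061, 0.998, -0.001, 0.003]
force: [0.2, 0.2, -0.1]
opening: 0.0572
finger_force: 0.0
t 12.95 tcp [ 425.2 -257.   137.7] yaw_y 83.0 F [ 0.2  0.2 -0.1] op 0.0572 ff 0.0
shift [-155.2  227.7   13. ] turn -0.733 j7 1.6
shift [-154.6  227.9  129. ] turn -0.733 j7 1.6
```

```bash
python3 -m inch '-155 228 13 -0.733 0;-155 228 13 -0.733 0;-155 228 13 -0.733 0;-155 228 13 -0.733 0;-155 228 13 -0.733 0;-155 228 13 -0.733 0;-155 228 13 -0.733 0;-155 228 13 -0.733 0;-155 228 40 -0.733 0;-155 228 60 -0.733 0;-155 228 60 -0.733 0'
python3 - <<'E'
from h import *
st()
P,im,d=shot("wrist","w4"); X=cloud(P,d)
f=find("bar0","wrist",P,X); print(f)
if f: go(f[0][1][0],f[0][1][1],8,f[0][3]-90)
E
```

```text
time: 13.87
ee_pos: [0.6038, -0.0489, 0.0704]
tcp_rot: [-0.301, 0.954, 0.001, -0.002]
force: [-1.3, 0.1, -1.2]
opening: 0.0856
finger_force: 0.0
t 13.87 tcp [603.8 -48.9  70.4] yaw_y 125.0 F [-1.3  0.1 -1.2] op 0.0856 ff 0.0
[(0.58, [608, -51, 16], [60, 14], 34, [297, 207, 324, 313])]
shift [-0.9 -3.3 66. ] turn 0.018 j7 1.8
```

```bash
python3 -m inch '-2 -4 30 0.018 0;-2 -4 62 0.018 0;-2 -4 62 0.018 0;-2 -4 62 0.018 0;-2 -4 62 0.018 0.7;-2 -4 62 0.018 1;-2 -4 62 0.018 1;-2 -4 62 0.018 1;-2 -4 62 0.018 1;-2 -4 62 0.018 1' 50
python3 -m inch '0 0 -40 0 1;0 0 -80 0 1;0 0 -110 0 1;0 0 -110 0 1;0 0 -110 0 1'
python3 -c "
from h import *
st(); go(*C(15,-75,(496,-290)),120,83)"
```

```text
time: 14.8
ee_pos: [0.6097, -0.0509, 0.0122]
tcp_rot: [-0.292, 0.956, -0.0, 0.0]
force: [0.4, 0.3, 7.6]
opening: 0.0126
finger_force: 27.0
time: 15.22
ee_pos: [0.6101, -0.051, 0.1233]
tcp_rot: [-0.292, 0.956, -0.001, 0.001]
force: [-0.4, 0.7, -1.6]
opening: 0.0111
finger_force: 48.8
t 15.22 tcp [610.1 -51.  123.3] yaw_y 124.0 F [-0.4  0.7 -1.6] op 0.0111 ff 48.77354473806918
shift [294.6 -96.5   2.9] turn 0.715 j7 1.82
```

Run:
```python
from h import *
P,im,d=shot("scene"); X=cloud(P,d)
s=arm.read_state(); 
p=arm.camera_params("scene"); uv,_=cv2.projectPoints(np.array([s["ee_pos"]]),np.ravel(p["rvec"]),np.ravel(p["tvec"]),np.array([[p["fx"],0,p["cx"]],[0,p["fy"],p["cy"]],[0,0,1]]),None)
u,v=uv.ravel().astype(int); print(u,v)
cv2.imwrite("pics/s4c.png",cv2.resize(im[v-50:v+60,u-70:u+70,::-1],None,fx=5,fy=5))
```

```text
314 235
```

View pics/s4c.png

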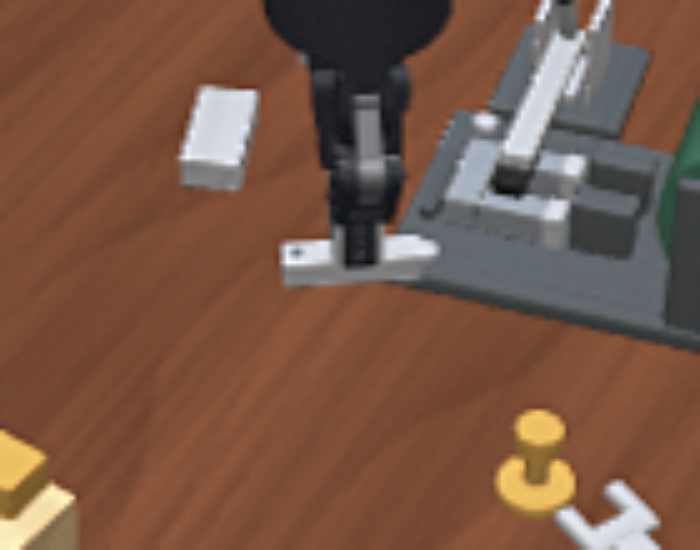

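```bash
python3 -m inch '295 -96 0 0.715 1;295 -96 0 0.715 1;295 -96 0 0.715 1;295 -96 0 0.715 1;295 -96 0 0.715 1;295 -96 0 0.715 1;295 -96 0 0.715 1;295 -96 0 0.715 1;295 -96 40 0.715 1;295 -96 80 0.715 1;295 -96 102 0.715 1;295 -96 102 0.715 1'
python3 -m inch '0 0 0 0 1;0 0 0 0 0.7;0 0 0 0 0.6;0 0 0 0 0.6;0 0 -30 0 0.6;0 0 -70 0 0.6;0 0 -110 0 0.6;0 0 -180 0 0;0 0 -180 0 0'
python3 - <<'E'
from h import *
st()
go(448,218,200,11)
E
```

```text
time: 16.27
ee_pos: [0.417, -0.2924, 0.015]
tcp_rot: [0.06, 0.998, 0.003, -0.003]
force: [0.0, 9.7, -4.8]
opening: 0.0111
finger_force: 91.7
time: 17.02
ee_pos: [0.4186, -0.2953, 0.2023]
tcp_rot: [0.061, 0.998, -0.0, 0.0]
force: [0.9, -0.1, 0.3]
opening: 0.0569
finger_force: 0.0
t 17.02 tcp [ 418.6 -295.3  202.3] yaw_y 83.0 F [ 0.9 -0.1  0.3] op 0.0569 ff 0.0
shift [ 33.  513.    2.2] turn 1.257 j7 1.7
```

```bash
python3 -m inch '33 513 0 1.257 0;33 513 0 1.257 0;33 513 0 1.257 0;33 513 0 1.257 0;33 513 0 1.257 0;33 513 0 1.257 0;33 513 0 1.257 0;33 513 0 1.257 0;33 513 0 1.257 0;33 513 0 1.257 0;33 513 0 1.257 0;33 513 0 1.257 0'
python3 - <<'E'
from h import *
st()
P,im,d=shot("wrist","w5"); X=cloud(P,d)
f=find("bar0","wrist",P,X); print(f)
print(find("keeper","wrist",P,X))
if f: go(f[0][1][0],f[0][1][1],8,f[0][3]-90)
E
```

```text
time: 18.02
ee_pos: [0.4451, 0.1742, 0.1989]
tcp_rot: [0.639, 0.769, -0.001, -0.0]
force: [0.7, -0.4, -0.5]
opening: 0.0853
finger_force: 0.0
t 18.02 tcp [445.1 174.2 198.9] yaw_y 10.6 F [ 0.7 -0.4 -0.5] op 0.0853 ff 0.0
[(0.74, [449, 218, 16], [59, 14], 101, [324, 121, 343, 196])]
[(0.73, [447, 105, 20], [60, 30], 111, [286, 248, 330, 316])]
shift [ 41.4  12.8 190.5] turn 0.005 j7 -0.07
```

```bash
python3 -m inch '41 12 20 0 0;41 12 60 0 0;41 12 100 0 0;41 12 140 0 0;41 12 175 0 0;41 12 190 0 0;41 12 190 0 0;41 12 190 0 0.7;41 12 190 0 1;41 12 190 0 1;41 12 190 0 1;41 12 190 0 1'
python3 -m inch '0 0 0 0 1;0 0 -40 0 1;0 0 -80 0 1;0 0 -120 0 1;0 0 -160 0 1;0 0 -160 0 1'
python3 -c "
from h import *
st(); go(*C(-5,5,(496,-290)),160,83)"
```

```text
time: 19.17
ee_pos: [0.4501, 0.215, 0.0106]
tcp_rot: [0.636, 0.772, 0.001, 0.0]
force: [0.9, 0.6, -0.2]
opening: 0.0255
finger_force: 0.0
time: 19.67
ee_pos: [0.4516, 0.2156, 0.176]
tcp_rot: [0.636, 0.772, 0.004, 0.002]
force: [0.7, -0.2, -0.4]
opening: 0.0118
finger_force: 48.9
t 19.67 tcp [451.6 215.6 176. ] yaw_y 11.0 F [ 0.7 -0.2 -0.4] op 0.0118 ff 48.883017897605896
shift [-501.6  -46.6   14.5] turn -1.257 j7 -0.12
```

```bash
python3 -m inch '-501 -46 0 -1.257 1;-501 -46 0 -1.257 1;-501 -46 0 -1.257 1;-501 -46 0 -1.257 1;-501 -46 0 -1.257 1;-501 -46 0 -1.257 1;-501 -46 0 -1.257 1;-501 -46 0 -1.257 1;-501 -46 0 -1.257 1;-501 -46 0 -1.257 1;-501 -46 0 -1.257 1;-501 -46 0 -1.257 1'
python3 - <<'E'
from h import *
st(); go(*C(-5,5,(496,-290)),19,83)
P,im,d=shot("top"); X=cloud(P,d)
print(find("bar0","top",P,X))
E
```

```text
time: 20.67
ee_pos: [0.4981, -0.2733, 0.17]
tcp_rot: [0.06, 0.998, -0.0, 0.0]
force: [0.3, 1.2, -0.5]
opening: 0.0113
finger_force: 48.9
t 20.67 tcp [ 498.1 -273.3  170. ] yaw_y 83.2 F [ 0.3  1.2 -0.5] op 0.0113 ff 48.92411470413208
shift [ -4.9 -11.8 151. ] turn 0.003 j7 1.59
[(0.72, [493, -271, 175], [60, 15], 176, [467, 270, 482, 306]), (0.58, [423, -255, 21], [59, 15], 172, [439, 308, 448, 338]), (0.52, [415, -290, 21], [60, 16], 171, [454, 315, 464, 344])]
```

```bash
python3 -m inch '-5 -12 20 0 1;-5 -12 60 0 1;-5 -12 100 0 1;-5 -12 135 0 1;-5 -12 152 0 1;-5 -12 152 0 1;-5 -12 152 0 1;-5 -12 152 0 0.7;-5 -12 152 0 0.6;-5 -12 152 0 0.6;-5 -12 152 0 0.6;-5 -12 120 0 0.6'
python3 -m inch '0 0 -30 0 0.6;0 0 -70 0 0.5;0 0 -110 0 1;0 0 -150 0 1;0 0 -150 0 1'
python3 - <<'E'
from h import *
st()
P,im,d=shot("wrist"); X=cloud(P,d)
print(find("bar0","wrist",P,X))
# handle approach: gen frame
P,im,d=shot("top"); X=cloud(P,d)
print(find("bar0","top",P,X)); print(find("horseshoe","top",P,X))
print([ (c["score"],ray(P,c["point"],.114).round(3)) for c in arm.place_of("handle_grip","top")])
a=np.radians(11); ex=np.array([np.cos(a),np.sin(a)]); ey=np.array([-ex[1],ex[0]])
for yy in (25,60,): print(yy,np.array([604,127])+ey*yy)
E
```

```text
time: 21.77
ee_pos: [0.5004, -0.2823, 0.0464]
tcp_rot: [0.061, 0.998, 0.001, -0.003]
force: [0.0, 0.0, -1.6]
opening: 0.0338
finger_force: 0.0
time: 22.18
ee_pos: [0.5043, -0.284, 0.207]
tcp_rot: [0.061, 0.998, -0.002, 0.004]
force: [1.1, 0.3, 0.7]
opening: 0.0067
finger_force: 0.0
t 22.18 tcp [ 504.3 -284.   207. ] yaw_y 83.0 F [1.1 0.3 0.7] op 0.0067 ff 0.0
[(0.59, [424, -256, 21], [59, 14], 174, [332, 71, 347, 146]), (0.55, [498, -284, 21], [60, 13], 173, [312, 163, 329, 232])]
[(0.59, [498, -282, 21], [59, 15], 172, [450, 274, 462, 302]), (0.5, [423, -256, 21], [58, 15], 172, [440, 308, 449, 339]), (0.48, [416, -290, 21], [60, 16], 170, [455, 316, 466, 344])]
[(0.64, [603, 128, 32], [61, 49], 10, [235, 222, 268, 253])]
[(0.75, array([0.587, 0.198, 0.114]))]
25 [599.22977512 151.54067959]
60 [592.55146028 185.89763101]
```

```bash
python3 -c "
from h import *
go(589,197,220,11)"
```

```text
shift [-28.2 487.1 -21.1] turn 1.257 j7 1.62
```

```bash
python3 -m inch '-28 487 -21 1.257 0;-28 487 -21 1.257 0;-28 487 -21 1.257 0;-28 487 -21 1.257 0;-28 487 -21 1.257 0;-28 487 -21 1.257 0;-28 487 -21 1.257 0;-28 487 -21 1.257 0;-28 487 -21 1.257 0;-28 487 -21 1.257 0;-28 487 -21 1.257 0;-28 487 -21 1.257 0'
python3 - <<'E'
from h import *
st()
P,im,d=shot("wrist","w6"); X=cloud(P,d)
for q,z in [("handle_grip",.114),("clamp_pivot",.042),("seat",.012)]:
    print(q,[(round(c["score"],2),np.round(c["point"]).tolist(),ray(P,c["point"],z).round(3).tolist()) for c in arm.place_of(q,"wrist")[:2]])
print(find("clamp","wrist",P,X),find("horseshoe","wrist",P,X))
go(589,197,220,11); go(589,197,95,11)
E
```

```text
time: 23.48
ee_pos: [0.5885, 0.2011, 0.2198]
tcp_rot: [0.635, 0.772, -0.0, -0.001]
force: [0.2, 0.5, 0.1]
opening: 0.0856
finger_force: 0.0
t 23.48 tcp [588.5 201.1 219.8] yaw_y 11.1 F [0.2 0.5 0.1] op 0.0856 ff 0.0
handle_grip [(0.73, [321.0, 238.0], [0.591, 0.198, 0.114])]
clamp_pivot [(0.76, [324.0, 178.0], [0.588, 0.229, 0.042])]
seat [(0.6, [321.0, 276.0], [0.605, 0.13, 0.012])]
[(0.97, [591, 194, 131], [18, 15], 101, [307, 157, 333, 308])] []
shift [1.6 0.1 0.3] turn -0.001 j7 -0.12
shift [  1.7   0.3 125.3] turn -0.001 j7 -0.12
```

View pics/w6.png

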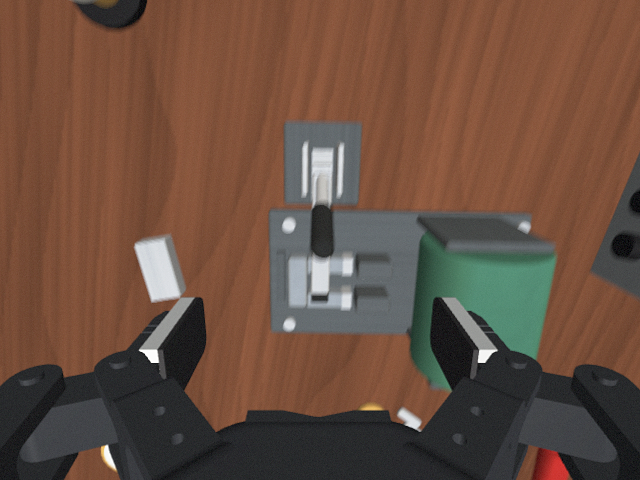

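```bash
python3 -m inch '-3 2 35 0 0;-3 2 75 0 0;-3 2 110 0 0;-3 2 125 0 0;-3 2 125 0 0;-3 2 125 0 0.6;-3 2 125 0 0.9;-3 2 125 0 1;-3 2 125 0 1;-3 2 125 0 1;-3 2 125 0 1' 30
python3 -m inch '0 0 0 0 1;0 0 0 0 1;0 0 0 0 1'
```

```text
time: 24.7
ee_pos: [0.5918, 0.1942, 0.0964]
tcp_rot: [0.636, 0.772, 0.0, 0.0]
force: [-2.7, -0.8, 12.5]
opening: 0.0153
finger_force: 29.0
time: 24.95
ee_pos: [0.5918, 0.1942, 0.0965]
tcp_rot: [0.636, 0.772, 0.0, 0.0]
force: [-3.0, -0.5, 7.5]
opening: 0.0148
finger_force: 29.1
```

```bash
python3 -m inch '10.5 0 -4 0 1;21.5 0 -6 0 1;32.5 0 -7 0 1;43.5 0 -6 0 1;54.5 0 -4 0 1;65 0 0 0 1;75 0 5 0 1;84 0 12 0 1;92 0 19.5 0 1;99 0 28 0 1;104 0 37 0 1;106 0 41 0 1'
python3 -m inch '0 0 0 0 1;0 0 0 0 0.5;0 0 0 0 0;0 0 0 0 0;0 0 0 0 0;0 0 0 0 0'
python3 -m inch '0 0 -35 0 0;0 0 -75 0 0;0 0 -115 0 0;0 0 -155 0 0;0 0 -155 0 0'
python3 - <<'E'
from h import *
st()
P,im,d=shot("scene"); X=cloud(P,d)
cv2.imwrite("pics/s5c.png",cv2.resize(im[130:280,260:440,::-1],None,fx=3,fy=3))
P,im,d=shot("top"); X=cloud(P,d)
print(find("horseshoe","top",P,X)); print(find("clamp","top",P,X))
go(603,128,170,101)
E
```

```text
time: 25.95
ee_pos: [0.5727, 0.3001, 0.0548]
tcp_rot: [0.636, 0.772, 0.002, 0.001]
force: [8.0, 5.3, 1.8]
opening: 0.0149
finger_force: 30.5
time: 26.45
ee_pos: [0.5715, 0.2981, 0.0548]
tcp_rot: [0.636, 0.772, -0.0, 0.0]
force: [0.7, 0.5, 0.3]
opening: 0.0747
finger_force: 0.0
time: 26.87
ee_pos: [0.5737, 0.299, 0.2174]
tcp_rot: [0.636, 0.772, 0.005, 0.002]
force: [0.6, -0.1, 1.7]
opening: 0.0858
finger_force: 0.0
t 26.87 tcp [573.7 299.  217.4] yaw_y 11.0 F [ 0.6 -0.1  1.7] op 0.0858 ff 0.0
[(0.79, [602, 128, 32], [60, 50], 10, [233, 222, 265, 252]), (0.65, [484, -379, 186], [239, 13], 173, [496, 221, 550, 364])]
[(0.74, [585, 227, 149], [18, 15], 100, [147, 233, 210, 253]), (0.68, [786, -65, 9], [157, 36], 153, [320, 114, 368, 184])]
shift [-173.    -1.1   39.1] turn -1.571 j7 -0.26
```

View pics/s5c.png

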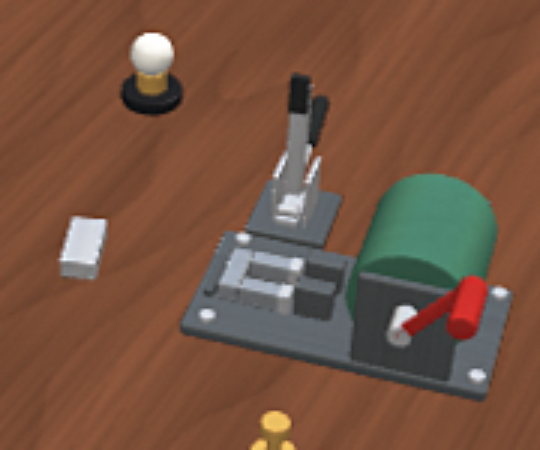

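```bash
python3 -m inch '-173 -1 10 -1.571 0;-173 -1 10 -1.571 0;-173 -1 10 -1.571 0;-173 -1 10 -1.571 0;-173 -1 10 -1.571 0;-173 -1 10 -1.571 0;-173 -1 10 -1.571 0;-173 -1 10 -1.571 0;-173 -1 10 -1.571 0;-173 -1 10 -1.571 0;-173 -1 10 -1.571 0;-173 -1 10 -1.571 0'
python3 -m inch '0 0 0 -0.07 0;0 0 0 -0.07 0;0 0 0 -0.07 0'
python3 - <<'E'
from h import *
st()
P,im,d=shot("wrist","w7"); X=cloud(P,d)
f=find("horseshoe","wrist",P,X); print(f)
for q,z in [("seat",.012),("clamp_pivot",.042)]:
    print(q,[(round(c["score"],2),np.round(c["point"]).tolist(),ray(P,c["point"],z).round(3).tolist()) for c in arm.place_of(q,"wrist")[:2]])
go(603,128,13,101)
E
```

```text
time: 28.07
ee_pos: [0.6031, 0.1282, 0.1985]
tcp_rot: [-0.064, 0.998, -0.0, -0.001]
force: [-0.1, -0.0, -1.2]
opening: 0.0854
finger_force: 0.0
time: 28.32
ee_pos: [0.6032, 0.1281, 0.1989]
tcp_rot: [-0.094, 0.996, 0.0, -0.001]
force: [-0.4, -0.3, -0.3]
opening: 0.0857
finger_force: 0.0
t 28.32 tcp [603.2 128.1 198.9] yaw_y 100.8 F [-0.4 -0.3 -0.3] op 0.0857 ff 0.0
[(0.64, [693, -33, 44], [22, 21], 153, [105, 250, 151, 294]), (0.58, [603, 127, 32], [61, 50], 11, [286, 175, 346, 249]), (0.33, [586, 222, 158], [16, 9], 9, [414, 205, 585, 284])]
seat [(0.74, [319.0, 208.0], [0.602, 0.129, 0.012])]
clamp_pivot [(0.9, [441.0, 216.0], [0.584, 0.226, 0.042])]
shift [  0.4  -0.2 186.5] turn -0.002 j7 1.25
```

```bash
python3 -m inch '0 0 40 0 0;0 0 80 0 0;0 0 120 0 0;0 0 155 0 0;0 0 178 0 0;0 0 186 0 0;0 0 186 0 0;0 0 186 0 0.5;0 0 186 0 1;0 0 186 0 1;0 0 186 0 1;0 0 186 0 1' 60
python3 -m inch '0 0 0 0 1;0 0 0 0 1;0 0 -20 0 1;0 0 -50 0 1;0 0 -80 0 1;0 0 -120 0 1;0 0 -160 0 1;0 0 -160 0 1'
python3 -c "
from h import *
st(); go(*C(-5,75,(496,-290)),180,83)"
```

```text
time: 29.52
ee_pos: [0.6043, 0.1284, 0.0157]
tcp_rot: [-0.095, 0.995, 0.0, 0.001]
force: [-2.9, -1.1, 15.1]
opening: 0.0484
finger_force: 61.4
time: 30.18
ee_pos: [0.606, 0.1291, 0.1818]
tcp_rot: [-0.095, 0.995, 0.001, 0.005]
force: [1.3, 0.8, -1.2]
opening: 0.0485
finger_force: 64.7
t 30.18 tcp [606.  129.1 181.8] yaw_y 100.9 F [ 1.3  0.8 -1.2] op 0.0485 ff 64.71473336219788
shift [ 1.145e+02 -4.090e+02  3.000e-01] turn 0.313 j7 1.24
```

```bash
python3 -m inch '114 -409 0 0.313 1;114 -409 0 0.313 1;114 -409 0 0.313 1;114 -409 0 0.313 1;114 -409 0 0.313 1;114 -409 0 0.313 1;114 -409 0 0.313 1;114 -409 0 0.313 1;114 -409 0 0.313 1;114 -409 0 0.313 1;114 -409 0 0.313 1;114 -409 0 0.313 1'
python3 - <<'E'
from h import *
st(); go(*C(-5,75,(496,-290)),12,83)
P,im,d=shot("scene"); X=cloud(P,d)
print(find("horseshoe","scene",P,X))
E
```

```text
time: 31.18
ee_pos: [0.5681, -0.2989, 0.1739]
tcp_rot: [0.063, 0.998, -0.001, 0.0]
force: [-0.7, 0.9, -3.4]
opening: 0.0483
finger_force: 64.6
t 31.18 tcp [ 568.1 -298.9  173.9] yaw_y 82.7 F [-0.7  0.9 -3.4] op 0.0483 ff 64.62457180023193
shift [ -2.3   5.4 161.9] turn -0.005 j7 1.64
[(0.68, [572, -299, 190], [57, 53], 175, [220, 269, 254, 304])]
```

```bash
python3 -m inch '-2 5 30 0 1;-2 5 70 0 1;-2 5 110 0 1;-2 5 145 0 1;-2 5 162 0 1;-2 5 162 0 1;-2 5 162 0 0.4;-2 5 162 0 0.2;-2 5 162 0 0.2;-2 5 162 0 0.2;-2 5 130 0 0.2;-2 5 100 0 0.2'
python3 -m inch '0 0 -40 0 0;0 0 -80 0 0;0 0 -120 0 0;0 0 -150 0 0;0 0 -150 0 0'
python3 - <<'E'
from h import *
st()
P,im,d=shot("top","t6"); X=cloud(P,d)
for q in ("horseshoe","bar0","lid","keeper"): print(q,find(q,"top",P,X))
E
```

```text
time: 32.28
ee_pos: [0.5713, -0.2897, 0.074]
tcp_rot: [0.061, 0.998, 0.0, -0.001]
force: [0.3, -1.2, 1.4]
opening: 0.068
finger_force: 0.0
time: 32.7
ee_pos: [0.5737, -0.2907, 0.2303]
tcp_rot: [0.061, 0.998, -0.001, 0.004]
force: [0.3, 0.3, 0.8]
opening: 0.0851
finger_force: 0.0
t 32.7 tcp [ 573.7 -290.7  230.3] yaw_y 83.0 F [0.3 0.3 0.8] op 0.0851 ff 0.0
horseshoe []
bar0 [(0.83, [415, -290, 20], [59, 15], 172, [454, 316, 465, 343]), (0.68, [522, -284, 21], [39, 15], 173, [451, 267, 462, 286]), (0.66, [423, -255, 21], [59, 15], 173, [439, 308, 448, 340]), (0.4, [720, 162, 120], [308, 108], 138, [148, 113, 300, 264])]
lid [(0.88, [478, -350, 178], [205, 89], 28, [495, 240, 543, 360]), (0.57, [508, -184, 73], [40, 27], 174, [405, 270, 422, 291]), (0.45, [423, -255, 21], [58, 15], 173, [442, 310, 446, 340])]
keeper [(0.77, [447, 106, 20], [60, 30], 110, [248, 301, 278, 326]), (0.68, [509, -184, 73], [38, 28], 180, [406, 271, 423, 290])]
```

```bash
python3 -c "
from h import *
go(*C(118,0,(496,-290)),240,83)"
```

```text
shift [  75.1 -127.1  -17.2] turn 0.001 j7 1.65
```

```bash
python3 -m inch '75 0 -17 0 1;75 -40 -17 0 1;75 -127 -17 0 1;75 -127 -17 0 1;75 -127 -17 0 1;75 -127 -17 0 1;75 -127 -17 0 1;75 -127 -17 0 1;75 -127 -17 0 1;75 -127 -17 0 1'
python3 - <<'E'
from h import *
st()
P,im,d=shot("top","t7"); X=cloud(P,d)
for q in ("horseshoe","bar0","lid","keeper"): print(q,find(q,"top",P,X))
cv2.imwrite("pics/t7c.png",cv2.resize(im[200:380,380:580,::-1],None,fx=3,fy=3))
go(*C(118,0,(496,-290)),150,83)
E
```

```text
time: 33.78
ee_pos: [0.4824, -0.4064, 0.2408]
tcp_rot: [0.06, 0.998, 0.0, -0.0]
force: [0.0, 0.3, 0.1]
opening: -0.0001
finger_force: 0.0
t 33.78 tcp [ 482.4 -406.4  240.8] yaw_y 83.1 F [0.  0.3 0.1] op -0.0001 ff 0.0
horseshoe [(0.68, [561, -285, 39], [51, 42], 89, [444, 236, 474, 267])]
bar0 [(0.72, [414, -290, 21], [57, 13], 171, [454, 315, 466, 344]), (0.68, [422, -256, 21], [57, 16], 173, [439, 308, 446, 337]), (0.47, [522, -283, 21], [38, 14], 177, [452, 266, 461, 285])]
lid [(0.82, [484, -379, 187], [239, 14], 173, [497, 220, 548, 361])]
keeper [(0.69, [447, 106, 20], [60, 30], 110, [246, 302, 281, 326]), (0.49, [484, -378, 169], [240, 16], 172, [395, 220, 548, 361])]
shift [ 0.5 -0.2 90.9] turn 0.001 j7 1.87
```

View pics/t7c.png

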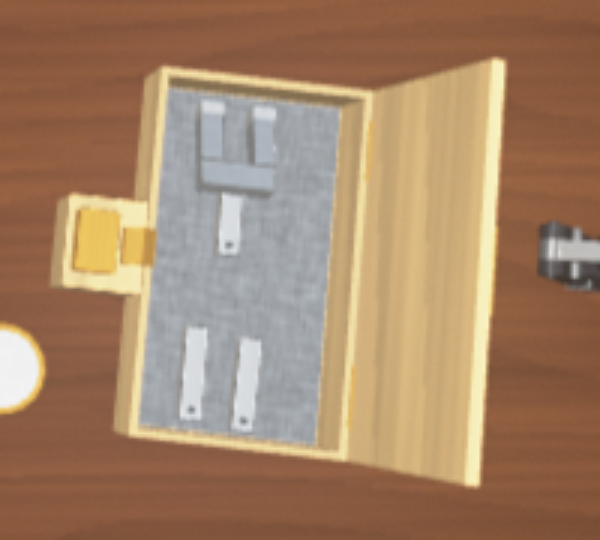

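```bash
python3 -m inch '0 0 40 0 1;0 0 75 0 1;0 0 91 0 1;0 0 91 0 1;0 0 91 0 1'
python3 -m inch '0 22 0 0 1;0 33 0 0 1;0 43 0 0 1;0 53 0.5 0 1;0 63 2 0 1;0 73 5 0 1;0 83 8 0 1;0 92.5 13 0 1;0 101.5 18.5 0 1;0 110 25 0 1;0 118 32.5 0 1;0 125 41 0 1'
python3 -m inch '0 7 9 0 1;0 13 19 0 1;0 20 29 0 1;0 25 35 0 1;0 29 39 0 1;0 31 41 0 1;0 31 41 0 1;0 31 41 0 1'
python3 -c "
from h import *
st(); go(*C(-38,0,(496,-290)),60,83)"
```

```text
time: 34.45
ee_pos: [0.4821, -0.4071, 0.1497]
tcp_rot: [0.061, 0.998, 0.0, -0.0]
force: [0.0, 0.1, 0.7]
opening: 0.0
finger_force: 0.0
time: 35.45
ee_pos: [0.4973, -0.2823, 0.1081]
tcp_rot: [0.061, 0.998, -0.0, -0.0]
force: [0.4, -1.3, 0.6]
opening: 0.0001
finger_force: 0.6
time: 36.12
ee_pos: [0.501, -0.2525, 0.0679]
tcp_rot: [0.061, 0.998, -0.0, 0.0]
force: [-1.0, -1.7, 2.0]
opening: -0.0003
finger_force: 0.9
t 36.12 tcp [ 501.  -252.5   67.9] yaw_y 83.0 F [-1.  -1.7  2. ] op -0.0003 ff 0.9017867418879177
shift [0.4 0.2 7.9] turn 0.0 j7 1.51
```

Lid is following at about 0.1 rad; press on it in small steps.

```bash
python3 -m inch '0 0 3 0 1;0 0 6 0 1;0 0 8 0 1;0 0 8 0 1' | grep -E "pos|force:"
python3 -m inch '0 0 2 0 1;0 0 2 0 1;0 0 2 0 1' | grep -E "pos|force:"
python3 -m inch '0 0 1 0 1;0 0 1 0 1;0 0 1 0 1' | grep -E "pos|force:"
```

```text
ee_pos: [0.5014, -0.252, 0.0599]
force: [1.6, 2.6, 2.9]
finger_force: 1.4
ee_pos: [0.5014, -0.2521, 0.058]
force: [0.5, 3.8, 6.6]
finger_force: 3.3
ee_pos: [0.5014, -0.2522, 0.0578]
force: [-3.5, 4.3, 23.6]
finger_force: 11.6
```

```bash
python3 -m inch '0 0 1 0 1;0 0 1 0 1;0 0 1 0 1' | grep -E "pos|force:"
python3 -m inch '0 0 -3 0 1;0 0 -6 0 1;0 0 -6 0 1;0 0 -6 0 1;0 0 -6 0 1' | grep -E "pos|force:"
python3 - <<'E'
from h import *
P,im,d=shot("top"); X=cloud(P,d)
m=arm.cut_out("lid","top")[0]["pixels"]; p=X[m]; p=p[~np.isnan(p[:,0])]
p=p[(p[:,2]<.07)&(p[:,2]>.05)]
A=np.c_[p[:,:2],np.ones(len(p))]; print("slope",np.linalg.lstsq(A,p[:,2],rcond=None)[0],len(p),np.median(p[:,2]))
E
```

```text
ee_pos: [0.5015, -0.2522, 0.0575]
force: [-7.0, 6.6, 39.8]
finger_force: 19.8
ee_pos: [0.5008, -0.2524, 0.0615]
force: [0.3, -0.1, 0.2]
finger_force: 0.0
slope [-0.00095994  0.00654746  0.06030927] 4125 0.0582094304185492
```

```bash
python3 -m inch '0 0 -40 0 1;0 0 -80 0 0;0 0 -100 0 0;0 0 -100 0 0'
python3 -c "
from h import *
st(); go(447,105.5,120,20.5)"
```

```text
time: 38.05
ee_pos: [0.5024, -0.253, 0.1658]
tcp_rot: [0.061, 0.998, -0.001, 0.003]
force: [0.0, -0.7, -0.2]
opening: 0.0359
finger_force: 0.0
t 38.05 tcp [ 502.4 -253.   165.8] yaw_y 83.0 F [ 0.  -0.7 -0.2] op 0.0359 ff 0.0
shift [ 98.9 349.1  44.7] turn 1.091 j7 1.57
```

```bash
python3 -m inch '99 349 45 1.091 0;99 349 45 1.091 0;99 349 45 1.091 0;99 349 45 1.091 0;99 349 45 1.091 0;99 349 45 1.091 0;99 349 45 1.091 0;99 349 45 1.091 0;99 349 45 1.091 0;99 349 45 1.091 0;99 349 45 1.091 0'
python3 - <<'E'
from h import *
st()
P,im,d=shot("wrist","w8"); X=cloud(P,d)
f=find("keeper","wrist",P,X); print(f)
if f: go(f[0][1][0],f[0][1][1],10,f[0][3]-90)
E
```

```text
time: 38.97
ee_pos: [0.4444, 0.108, 0.1161]
tcp_rot: [0.568, 0.823, -0.001, -0.0]
force: [0.3, -1.2, 0.1]
opening: 0.0853
finger_force: 0.0
t 38.97 tcp [444.4 108.  116.1] yaw_y 20.8 F [ 0.3 -1.2  0.1] op 0.0853 ff 0.0
[(0.95, [447, 105, 20], [60, 30], 111, [300, 192, 346, 287]), (0.4, [592, 149, 38], [161, 142], 146, [458, 56, 640, 392]), (0.28, [582, 224, 49], [18, 6], 13, [587, 138, 639, 180])]
shift [ -0.9   1.6 106.6] turn -0.008 j7 0.25
```

```bash
python3 -m inch '-3 1 40 -0.008 0;-3 1 75 -0.008 0;-3 1 98 -0.008 0;-3 1 106 -0.008 0;-3 1 106 -0.008 0;-3 1 106 -0.008 0.5;-3 1 106 -0.008 1;-3 1 106 -0.008 1;-3 1 106 -0.008 1;-3 1 106 -0.008 1;-3 1 106 -0.008 1;-3 1 106 -0.008 1' 70
python3 -m inch '0 0 0 0 1;0 0 -40 0 1;0 0 -80 0 1;0 0 -120 0 1;0 0 -160 0 1;0 0 -190 0 1;0 0 -190 0 1'
python3 - <<'E'
from h import *
st(); go(603.5,128,200,100.7)
P,im,d=shot("top"); X=cloud(P,d)
print(find("keeper","top",P,X))
for q,z in [("seat",.012),("clamp_pivot",.042)]:
    print(q,[(round(c["score"],2),np.round(c["point"]).tolist(),ray(P,c["point"],z).round(3).tolist()) for c in arm.place_of(q,"top")[:2]])
E
```

```text
time: 40.07
ee_pos: [0.4476, 0.1037, 0.0119]
tcp_rot: [0.567, 0.824, 0.001, 0.001]
force: [-0.6, 1.0, 22.9]
opening: 0.0276
finger_force: 67.6
time: 40.65
ee_pos: [0.4486, 0.1039, 0.2059]
tcp_rot: [0.567, 0.824, 0.003, 0.002]
force: [0.6, -0.3, -2.5]
opening: 0.0275
finger_force: 71.6
t 40.65 tcp [448.6 103.9 205.9] yaw_y 21.0 F [ 0.6 -0.3 -2.5] op 0.0275 ff 71.55470967292786
shift [-33.  153.2   7.1] turn -1.392 j7 0.23
[]
seat [(0.74, [253.0, 237.0], [0.602, 0.124, 0.012]), (0.49, [141.0, 349.0], [0.382, 0.341, 0.012])]
clamp_pivot [(0.84, [198.0, 241.0], [0.59, 0.228, 0.042])]
```

```bash
python3 -m inch '-33 153 7 -1.392 1;-33 153 7 -1.392 1;-33 153 7 -1.392 1;-33 153 7 -1.392 1;-33 153 7 -1.392 1;-33 153 7 -1.392 1;-33 153 7 -1.392 1;-33 153 7 -1.392 1;-33 153 7 -1.392 1;-33 153 7 -1.392 1;-33 153 7 -1.392 1;-33 153 7 -1.392 1'
python3 - <<'E'
from h import *
st()
P,im,d=shot("wrist","w9"); X=cloud(P,d); print(find("keeper","wrist",P,X))
for q,z in [("seat",.012),("clamp_pivot",.042)]:
    print(q,[(round(c["score"],2),ray(P,c["point"],z).round(3).tolist()) for c in arm.place_of(q,"wrist")[:2]])
a=np.radians(10.7); ex=np.array([np.cos(a),np.sin(a)]); ey=np.array([-ex[1],ex[0]])
p=X.reshape(-1,3); p=p[~np.isnan(p[:,0])]*1000; g=np.c_[(p[:,:2]-[604,127])@ex,(p[:,:2]-[604,127])@ey,p[:,2]]
m=(abs(g[:,0])<75)&(abs(g[:,1])<70)&(g[:,2]<60); g=g[m]; print(len(g))
t=g[(g[:,2]>36)&(g[:,0]>10)&(g[:,0]<72)&(abs(g[:,1])<32)]; print("poles",len(t),np.percentile(t,[1,5,50,95,99],axis=0).round(1).tolist())
t=g[(g[:,2]>15)&(g[:,2]<24)&(g[:,0]<-15)]; print("lip",len(t),np.percentile(t,[1,5,50,95,99],axis=0).round(1).tolist())
t=g[(g[:,2]>8)&(g[:,2]<16)]; print("base y range",np.percentile(t[:,1],[0.5,2,98,99.5]).round(1))
E
```

```text
time: 41.85
ee_pos: [0.6013, 0.1273, 0.192]
tcp_rot: [-0.097, 0.995, 0.0, -0.001]
force: [0.4, 0.3, -2.7]
opening: 0.0273
finger_force: 71.5
t 41.85 tcp [601.3 127.3 192. ] yaw_y 101.1 F [ 0.4  0.3 -2.7] op 0.0273 ff 71.54664874076843
[(0.86, [600, 127, 200], [61, 30], 11, [278, 222, 360, 376])]
seat [(0.66, [0.602, 0.129, 0.012])]
clamp_pivot [(0.95, [0.584, 0.226, 0.042]), (0.56, [0.674, -0.012, 0.042])]
20503Traceback (most recent call last):
  File "<stdin>", line 9, in <module>
    return _quantile_unchecked(
        a, q, axis, out, overwrite_input, method, keepdims, weights)
    return _ureduce(a,
                    func=_quantile_ureduce_func,
    ...<5 lines>...
                    overwrite_input=overwrite_input,
                    method=method)
    r = func(a, **kwargs)
    result = _quantile(arr,
                       quantiles=q,
    ...<2 lines>...
                       out=out,
                       weights=wgt)
    slices_having_nans = np.isnan(arr[-1, ...])
                                  ~~~^^^^^^^^^
IndexError: index -1 is out of bounds for axis 0 with size 0
```

View pics/w9.png

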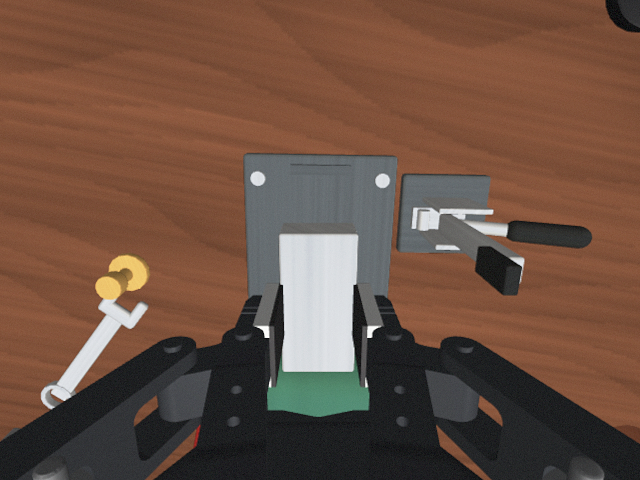

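Run:
```python
from h import *
a=np.radians(10.7); ex=np.array([np.cos(a),np.sin(a)]); ey=np.array([-ex[1],ex[0]])
for cam in("wrist","top","scene"):
    P,im,d=shot(cam); X=cloud(P,d)
    p=X.reshape(-1,3); p=p[~np.isnan(p[:,0])]*1000; g=np.c_[(p[:,:2]-[604,127])@ex,(p[:,:2]-[604,127])@ey,p[:,2]]
    for n,m in [("poles",(g[:,2]>36)&(g[:,2]<50)&(g[:,0]>10)&(g[:,0]<72)&(abs(g[:,1])<35)),("lip",(g[:,2]>16)&(g[:,2]<24)&(g[:,0]<-25)&(g[:,0]>-50)&(abs(g[:,1])<40)),("base",(g[:,2]>8)&(g[:,2]<16)&(abs(g[:,0])<75)&(abs(g[:,1])<75))]:
        t=g[m]
        if len(t)>3: print(cam,n,len(t),np.percentile(t,[2,50,98],axis=0).round(1).tolist())
```

```text
wrist lip 627 [[-42.9, -22.1, 16.9], [-38.8, 2.7, 19.3], [-34.6, 25.9, 20.7]]
wrist base 14085 [[-49.5, -61.3, 11.1], [-7.1, 4.4, 13.2], [66.4, 72.3, 14.8]]
top base 88 [[19.4, -62.9, 8.1], [48.8, -59.6, 11.1], [74.4, -47.0, 14.6]]
scene poles 149 [[35.5, -23.3, 36.5], [50.4, -4.0, 41.2], [65.1, 25.4, 46.3]]
scene lip 46 [[-40.9, -33.3, 16.1], [-36.4, 1.4, 17.8], [-27.7, 28.9, 22.1]]
scene base 1338 [[-46.4, -63.1, 8.5], [4.7, -14.8, 11.8], [71.8, 70.0, 15.5]]
```

```bash
python3 -m inch '-4 1 40 0 1;-4 1 80 0 1;-4 1 115 0 1;-4 1 140 0 1;-4 1 150 0 1;-4 1 150 0 1;-4 1 150 0 1'
python3 - <<'E'
from h import *
st()
P,im,d=shot("wrist"); X=cloud(P,d); print(find("keeper","wrist",P,X))
a=np.radians(10.7); ex=np.array([np.cos(a),np.sin(a)]); ey=np.array([-ex[1],ex[0]])
p=X.reshape(-1,3); p=p[~np.isnan(p[:,0])]*1000; g=np.c_[(p[:,:2]-[604,127])@ex,(p[:,:2]-[604,127])@ey,p[:,2]]
for n,m in [("lip",(g[:,2]>16.5)&(g[:,2]<22)&(g[:,0]<-25)&(g[:,0]>-50)&(abs(g[:,1])<40)),("keeper",(g[:,2]>44)&(g[:,2]<58)&(abs(g[:,0])<45)&(abs(g[:,1])<13))]:
    t=g[m]
    if len(t)>3: print(n,len(t),np.percentile(t,[1,50,99],axis=0).round(1).tolist())
E
```

```text
time: 42.78
ee_pos: [0.606, 0.1295, 0.0448]
tcp_rot: [-0.093, 0.996, 0.0, 0.0]
force: [-0.5, 1.0, -1.5]
opening: 0.0272
finger_force: 71.5
t 42.78 tcp [606.  129.5  44.8] yaw_y 100.7 F [-0.5  1.  -1.5] op 0.0272 ff 71.52517676353455
[(0.66, [604, 129, 53], [61, 30], 11, [276, 223, 362, 375])]
lip 2071 [[-43.0, -22.5, 17.2], [-39.1, 1.5, 19.2], [-34.8, 26.5, 20.7]]
keeper 9354 [[-29.5, -12.5, 45.8], [-3.3, 0.0, 51.9], [29.5, 12.7, 53.5]]
```

```bash
python3 -m inch '0 0 10 0 1;0 0 16 0 1;0 0 19 0 1;0 0 19 0 1' | grep -E "pos|force:"
python3 -m inch '0 0 1.5 0 1;0 0 3 0 1;0 0 3 0 1' | grep -E "pos|force:"
python3 -m inch '0 0 0 0 0.6;0 0 0 0 0.5;0 0 0 0 0.4;0 0 0 0 0.4;0 0 0 0 0.3;0 0 -20 0 0.3;0 0 -60 0 0.3;0 0 -100 0 0.3;0 0 -140 0 0.3;0 0 -170 0 0.3;0 0 -180 0 0'
python3 - <<'E'
from h import *
st()
P,im,d=shot("wrist","w10"); X=cloud(P,d); print(find("keeper","wrist",P,X))
go(571.5,298,218,11); go(571.5,298,55,11)
E
```

```text
ee_pos: [0.6054, 0.1292, 0.0243]
force: [-0.3, 0.6, -1.6]
finger_force: 71.6
ee_pos: [0.6056, 0.1293, 0.0239]
force: [-13.2, -3.3, 40.3]
finger_force: 76.4
time: 44.38
ee_pos: [0.6068, 0.1296, 0.2064]
tcp_rot: [-0.093, 0.996, 0.0, 0.003]
force: [0.2, -0.2, 0.6]
opening: 0.0699
finger_force: 0.0
t 44.38 tcp [606.8 129.6 206.4] yaw_y 100.7 F [ 0.2 -0.2  0.6] op 0.0699 ff 0.0
[(0.63, [604, 128, 32], [60, 30], 10, [299, 170, 336, 247])]
shift [  2.8 172.1 -14.5] turn 1.566 j7 1.32
shift [  3.3 172.1 148.5] turn 1.566 j7 1.32
```

View pics/w10.png

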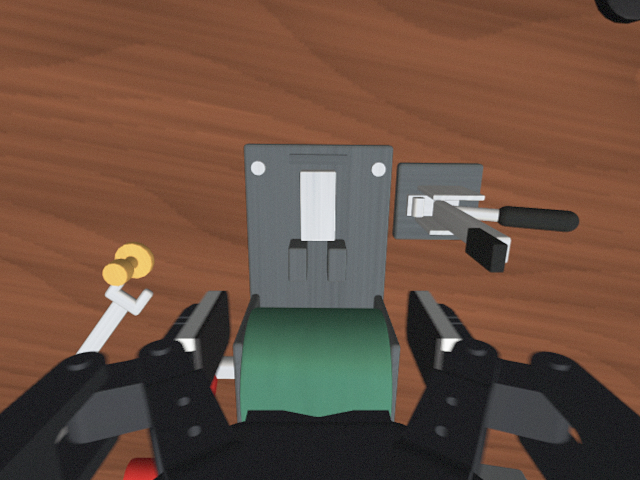

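```bash
python3 -m inch '3 172 -14 1.566 0;3 172 -14 1.566 0;3 172 -14 1.566 0;3 172 -14 1.566 0;3 172 -14 1.566 0;3 172 -14 1.566 0;3 172 -14 1.566 0;3 172 -14 1.566 0;3 172 -14 1.566 0;3 172 -14 1.566 0;3 172 -14 1.566 0;3 172 -14 1.566 0'
python3 -m inch '0 0 0 0.06 0;0 0 0 0.06 0;0 0 0 0.06 0'
python3 - <<'E'
from h import *
st(); go(571.5,298,55,11)
P,im,d=shot("wrist"); X=cloud(P,d); print([(c["score"],ray(P,c["point"],.070)) for c in arm.place_of("handle_grip","wrist")])
E
```

```text
time: 45.48
ee_pos: [0.5703, 0.2973, 0.214]
tcp_rot: [0.613, 0.79, -0.001, -0.0]
force: [0.2, -0.5, -0.6]
opening: 0.0853
finger_force: 0.0
time: 45.73
ee_pos: [0.5703, 0.2975, 0.2145]
tcp_rot: [0.633, 0.774, -0.001, -0.0]
force: [-0.1, 0.0, 0.1]
opening: 0.085
finger_force: 0.0
t 45.73 tcp [570.3 297.5 214.5] yaw_y 11.5 F [-0.1  0.   0.1] op 0.085 ff 0.0
shift [  0.4   1.5 159.5] turn 0.008 j7 -0.19
[(0.58, array([0.57247903, 0.29766723, 0.07      ]))]
```

```bash
python3 -m inch '0 1.5 40 0 0;0 1.5 80 0 0;0 1.5 120 0 0;0 1.5 150 0 0;0 1.5 159 0 0;0 1.5 159 0 0;0 1.5 159 0 0.6;0 1.5 159 0 1;0 1.5 159 0 1;0 1.5 159 0 1;0 1.5 159 0 1;0 1.5 159 0 1' 30
python3 -m inch '0 0 0 0 1;0 0 0 0 1;0 0 0 0 1'
python3 -m inch '-5 0 -10 0 1;-11 0 -19 0 1;-18.5 0 -27.5 0 1;-27 0 -34.5 0 1;-36.5 0 -40.5 0 1;-47 0 -45 0 1;-57.5 0 -48 0 1;-68.5 0 -50 0 1;-80 0 -50 0 1;-91 0 -48 0 1;-101 0 -45 0 1;-106 0 -42 0 1'
python3 -m inch '-2 0 0 0 1;-3 0 0 0 1;-3 0 0 0 1;-3 0 0 0 1'
```

```text
time: 46.83
ee_pos: [0.5731, 0.2983, 0.0576]
tcp_rot: [0.634, 0.774, 0.001, 0.001]
force: [4.9, 1.0, 1.5]
opening: 0.0152
finger_force: 29.2
time: 47.08
ee_pos: [0.5731, 0.2983, 0.0575]
tcp_rot: [0.634, 0.773, 0.001, 0.001]
force: [4.8, 1.4, 3.8]
opening: 0.0151
finger_force: 29.6
time: 48.08
ee_pos: [0.5934, 0.1915, 0.0985]
tcp_rot: [0.634, 0.773, -0.001, 0.001]
force: [0.3, -3.8, 2.0]
opening: 0.0004
finger_force: 1.8
time: 48.42
ee_pos: [0.5934, 0.1914, 0.0986]
tcp_rot: [0.634, 0.774, -0.0, -0.0]
force: [0.6, -2.5, -1.3]
opening: -0.0001
finger_force: 1.6
```

Run:
```python
from h import *
P,im,d=shot("scene")
cv2.imwrite("pics/s8c.png",cv2.resize(im[110:280,260:440,::-1],None,fx=3,fy=3))
```

View pics/s8c.png

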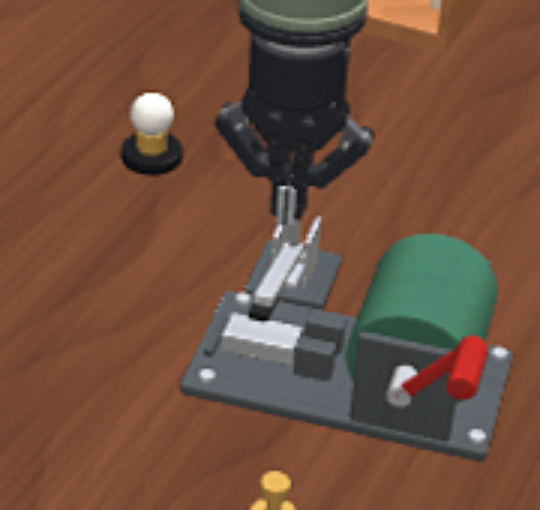

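```bash
python3 -m inch '-4 0 0 0 1;-8 0 0 0 1;-12 0 0 0 1;-17 0 0 0 1;-22 0 0 0 1;-28 0 0 0 1;-34 0 0 0 1;-40 0 0 0 1;-40 0 0 0 1'
python3 -m inch '0 0 -40 0 1;0 0 -80 0 1;0 0 -110 0 1;0 0 -110 0 1'
python3 - <<'E'
from h import *
st()
P,im,d=shot("scene")
cv2.imwrite("pics/s9c.png",cv2.resize(im[110:280,260:440,::-1],None,fx=3,fy=3))
P,im,d=shot("wrist"); X=cloud(P,d)
print([(c["score"],ray(P,c["point"],.114)) for c in arm.place_of("handle_grip","wrist")]);print(find("keeper","wrist",P,X),find("clamp","wrist",P,X))
E
```

```text
time: 49.22
ee_pos: [0.6017, 0.1503, 0.0989]
tcp_rot: [0.634, 0.773, -0.0, 0.0]
force: [0.0, 0.2, 0.2]
opening: 0.0001
finger_force: 0.0
time: 49.55
ee_pos: [0.6033, 0.1524, 0.2147]
tcp_rot: [0.634, 0.774, 0.003, 0.002]
force: [0.8, -0.7, -0.1]
opening: 0.0002
finger_force: 0.0
t 49.55 tcp [603.3 152.4 214.7] yaw_y 11.3 F [ 0.8 -0.7 -0.1] op 0.0002 ff 0.0
[(0.57, array([0.5902261 , 0.19711102, 0.114     ]))]
[(0.71, [604, 129, 32], [60, 30], 11, [280, 214, 349, 254])] [(0.73, [591, 194, 131], [17, 16], 101, [299, 93, 328, 259])]
```

View pics/s9c.png

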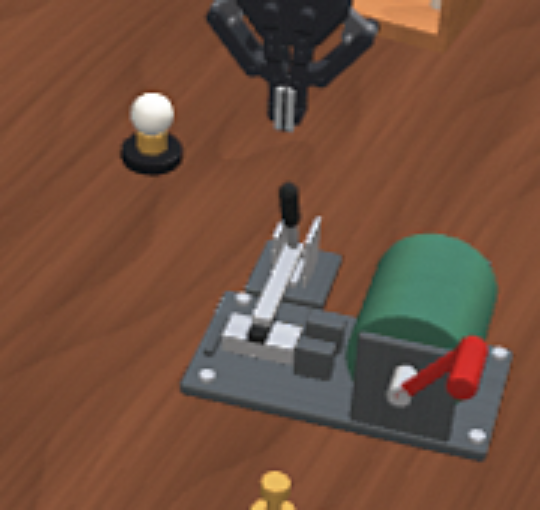

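Run:
```python
from h import *
P,im,d=shot("top"); X=cloud(P,d)
for q in ("lid","bar0","keeper","compass","terminal","spanner"): print(q,find(q,"top",P,X)[:2])
```

```text
lid [(0.8, [496, -291, 60], [240, 146], 173, [422, 223, 508, 354]), (0.57, [603, 129, 32], [60, 30], 11, [240, 219, 259, 253])]
bar0 [(0.36, [496, -289, 60], [240, 149], 173, [426, 225, 506, 355])]
keeper [(0.63, [603, 129, 32], [60, 30], 10, [241, 220, 260, 251]), (0.28, [668, 112, 121], [310, 125], 170, [229, 113, 300, 260])]
compass [(0.95, [428, -128, 15], [58, 57], 89, [365, 311, 393, 337])]
terminal [(0.62, [691, -33, 43], [21, 19], 95, [322, 182, 338, 201]), (0.62, [509, -184, 73], [40, 26], 173, [407, 269, 421, 290])]
spanner [(0.9, [787, -65, 9], [160, 36], 153, [321, 116, 368, 185])]
```

```bash
python3 -c "
from h import *
print(arm.close_job())"
```

```text
the job is handed in; nothing more can be done
None
```

I handed the job in at about 50 s: the horseshoe and all three bar magnets are in the latched case and the keeper is clamped square on the seat. The compass, terminal and spanner have not moved, but I did not measure the bulb holder again at the end. The hand-in gave no verdict.

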